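# Uncover the hob's keys and key in the start sequence

### The job

Lift the clear splash guard off the two pins over the hob's keys and lay it, handle up, flat and lengthways on the cutting board, within the board's edges. Then press these keys fully down and let each come up again before the next, one at a time: the round one, the oblong one, the cross-shaped one, the triangular one. Do not press the square key, and do not shift the pot, the tin or the jar.

Things in the scene. Friction and masses are not known exactly. Their poses are not given: they have to be found in the camera images.
- hob: portable hob, a fixed dark metal slab 360 mm (its x, -75 to +285) by 300 mm (its y, -150 to +150), flat top 55 mm above the counter. Origin: on the counter under the centre of the key panel; x points away from the robot, from the panel to the black glass cooking zone, z up.
- panel (a point): centre of the hob's key panel, on the hob's top face; axes as the hob's. Around it are six places in two rows (x = -29, +29 mm) of three (y = -58, 0, +58 mm): five keys and one blank with a tiny lamp, in any arrangement. Along each side (y = +105, -105 mm) lies an aluminium rail 22 mm wide, 22 mm high, 116 mm long in x.
- pin_left (a point): top of the steel pin on the rail at the hob's +y side, 9 mm thick, upright, 16 mm high above the rail, 93 mm above the counter.
- pin_right (a point): top of the like pin on the rail at the hob's -y side.
- guard: loose clear plastic splash guard with white edging, 120 mm (x) by 240 mm (y), 5 mm thick, 0.18 to 0.35 kg. It starts lying on the two rails over the keys, its two 15 mm round holes (x = 0, y = +105 and -105 mm) over the pins; lift it over 16 mm straight up to clear them. Origin: centre of the plate's underside, z up.
- guard_handle (a point): centre of the guard's white bar handle, 35 mm above the guard's origin and square over it. The bar is 14 mm thick (guard's x), 100 mm long (guard's y), 14 mm high (28 to 42 mm above the guard's underside), on a foot 12 mm wide near each end (y = +44, -44 mm); open below between them.
- board: light wooden cutting board lying on the counter beside the hob (on either side of it), 290 mm (x) by 175 mm (y), 18 mm thick, fixed. Origin: centre of its underside, on the counter; its top is at z = 18 mm.
- pot: red lidded pot standing on the hob's cooking zone, 160 mm across (200 mm over its two lugs), 90 mm high; bystander. Origin: centre of its underside.
- tin: white cylindrical tin standing on the hob beside the pot, 54 mm across, 105 mm high; bystander. Origin: centre of its underside.
- jar: amber storage jar with a wooden lid standing on the counter beyond the board's far end, 90 mm across, 150 mm high; bystander. Origin: centre of its underside.
- key_round_top (a point): centre of the top face of the grey key whose outline from above is a disc, 38 mm across; 14 mm above the panel (69 mm above the counter) when up, moves with the key.
- key_round (a joint): travel of that key: 0 up, 0.006 m fully down; sprung, 1.5 N starts it and 5 N holds it fully down (a press counts from about 4.5 mm); it rises again when let go.
- key_oblong_top (a point): centre of the top face of the grey key whose outline from above is a narrow bar, 50 x 22 mm, long side along the hob's y; 14 mm above the panel (69 mm above the counter) when up, moves with the key.
- key_oblong (a joint): travel of that key: 0 up, 0.006 m fully down; sprung, 1.5 N starts it and 5 N holds it fully down (a press counts from about 4.5 mm); it rises again when let go.
- key_cross_top (a point): centre of the top face of the grey key whose outline from above is a plus sign, 42 mm across, arms 14 mm wide; 14 mm above the panel (69 mm above the counter) when up, moves with the key.
- key_cross (a joint): travel of that key: 0 up, 0.006 m fully down; sprung, 1.5 N starts it and 5 N holds it fully down (a press counts from about 4.5 mm); it rises again when let go.
- key_triangle_top (a point): centre of the top face of the grey key whose outline from above is an equal-sided triangle, 45 mm a side, 26 mm from centre to corner; 14 mm above the panel (69 mm above the counter) when up, moves with the key.
- key_triangle (a joint): travel of that key: 0 up, 0.006 m fully down; sprung, 1.5 N starts it and 5 N holds it fully down (a press counts from about 4.5 mm); it rises again when let go.
- key_square_top (a point): centre of the top face of the grey key whose outline from above is a square, 34 mm a side; 14 mm above the panel (69 mm above the counter) when up, moves with the key.
- key_square (a joint): travel of that key: 0 up, 0.006 m fully down; sprung, 1.5 N starts it and 5 N holds it fully down (a press counts from about 4.5 mm); it rises again when let go.

How it is judged:
By the outcome, as a careful person would: the job done as asked, in the order asked, and still so for the second after the job is handed in, with the robot touching nothing.
It also fails if it takes over 59 s, if anything falls off the work surface, if the arm or the gripper's body presses on something with over 40 N, if the wrist force passes 120 N, or if a joint passes its speed limit or range.

### The arm

A 6-joint arm with a two-finger parallel gripper is mounted at the origin on the work surface. World frame = base frame: x ahead of the robot, y to its left, z up, the work surface at z = 0. Lengths are in m, angles in rad, forces in N, time in s.
With the tool pointing down it reaches from about 0.275 to 0.825 m from the base axis. Payload 4.9 kg.
Tool frame: the origin (TCP) lies midway between the tips of the shut fingers; the grasp point (between the pads) lies 19 mm behind it (grip_point_offset is the distance from the TCP to the grasp point, in m); z points along the fingers, x is the direction in which the jaws open and shut, and the axes are right-handed (so a half turn about z gives the same grasp; the last joint's range is limited). The gripper opens to 85 mm and grips with 20 to 120 N. Pads are 22 mm wide; open, the fingers measure 114 mm over their backs; the gripper's body (76 mm by 85 mm) begins 54 mm behind the grasp point. The pads swing forward as they close: fully open they stand 13 mm farther back than shut.
Start: joints at [-1.427, 0.326, -0.193, 1.052, 0, 1.437], TCP at [0.151, -0.529, 0.231] pointing down, gripper open.
Joint ranges: [-2.65, 2.65], [-0.97, 1.79], [-1.3, 1.35], [-1.93, 2.1], [-1.47, 1.37], [-3.14, 3.14]. Speed limits (rad/s): [2.57, 2.57, 3.14, 3.14, 3.14, 3.14].

### API

Orientations are given as a rotation vector (axis times angle).
In Python, from cell import * gives the robot as it stands. Calls block until the motion is done:
- movep(position, orientation): joint-space move of the TCP to a pose.
- move_l(position, velocity=0.15, rot=None, until_force=None): straight line of the TCP; rot=None keeps the orientation; velocity is the mean speed in m/s. With until_force (N) it stops when the force on the tool has changed by that much, and returns True; else False.
- set_joints(angles): joint-space move.
- let_go() and grab(newtons=None): open the fingers fully, or close them until they stop; newtons is the grip in N (None keeps the last).
- sleep(seconds).
- ik(position, orientation): joint angles nearest the present ones, or None.
- get_state(): the state.
- grab_frame(name): name is "side" or "top" or "wrist"; returns a dict with "img" (400x640x3 uint8, red, green, blue), "fx", "fy", "cx", "cy" (pixels), "cam_to_world" (4x4, takes a point from camera to world coordinates); the wrist camera has in their place "T_tool_cam" (4x4, takes a point from camera to tool coordinates, whose origin is the TCP and whose axes are the tool frame's). Camera axes: x right, y down, z forward; pixel columns grow to the right and rows downward; lengths in m; the calibration is good to about 2 mm. A picture is of the moment at which its call begins: read the wrist's pose just before it. There is no depth.
A pose or a line that the arm cannot do raises MotionError and nothing moves.
- sign_off(): hands the job in, once; it reports no verdict.
Trained networks look in the newest picture that a camera, given by its name, has taken for a name from the list of things; names that differ only in an ending like _2 or _b are one class to them, and where a whole thing is asked for, a point or a joint stands for the part that bears it (a point fixed in the world has none). Each returns a list of dicts, best first, with "score" (0 to 1); they miss things now and then, are a little off and sometimes report something else, mostly with a low value. They report only what shows in the picture. A call takes as long as a camera call.
- spot_in(camera, name): "centre" ([column, row] in pixels, amid what is visible of it).
- silhouettes(camera, name): "mask" (400x640 bool, what is visible of it) and "centre" ([column, row] in pixels, amid what is visible of it).
- tip_of(camera, name): "centre" ([column, row] in pixels: a listed point, or the origin of a listed thing).
The state is a dict: "clock": time; "q": joint angles; "joint_velocities": joint speeds; "tau": joint torques, N m; "position": TCP position; "eef_rot": TCP orientation; "contact_force": force on the tool from outside, world axes, zero at the start; "wrist_torque": the same for the moment, N m; "finger_gap": opening from 0.0 (shut) to 1.0 (fully open).
Only numpy, scipy, OpenCV 4.12 (cv2) and the standard library are available. Lean on these libraries where they do the work, as an engineer would, in place of code of your own. Each camera call takes 0.05 s, during which the arm holds its last target.

## Working session

There is one attempt and no reset: what is moved stays moved. The work goes in short steps, each a Python script; the robot and the scene stay as the last script left them, time stands still between calls to the robot, and variables do not carry over. Pictures are saved under pics/ and viewed, and the job is handed in when it is done.

```bash
mkdir -p pics; ls; python3 - <<'E'
from cell import *
import cv2
s=get_state();print({k:s[k] for k in s})
for c in ("side","top","wrist"):
    f=grab_frame(c);cv2.imwrite(f"pics/a_{c}.png",f["img"][:,:,::-1])
    print(c,f["fx"],f["fy"],f["cx"],f["cy"],f.get("cam_to_world",f.get("T_tool_cam")))
    for n in ("pin_left","pin_right","guard_handle","guard","hob","board","pot","tin","jar","panel","key_round_top","key_oblong_top","key_cross_top","key_triangle_top","key_square_top"):
        print(n,[(round(float(d["score"]),2),[round(float(v)) for v in d["centre"]]) for d in tip_of(c,n)[:2]])
E
```

```text
pics
{'clock': 0.0, 'q': array([-1.42718486e+00,  3.26948325e-01, -1.93567966e-01,  1.05202036e+00,
        3.28322500e-06,  1.43660929e+00]), 'joint_velocities': array([-1.26555887e-03, -6.35297680e-05, -1.65077759e-04,  7.03165378e-04,
        5.24901072e-04, -3.41966672e-04]), 'tau': array([-1.68961291e-03, -4.43395686e+01,  2.62441814e+01,  1.55296951e-02,
       -1.41756468e-04,  1.35460880e-06]), 'position': array([ 0.15076643, -0.52832773,  0.23050547]), 'eef_rot': array([-2.50663216e+00,  1.89174183e+00,  1.93771860e-03]), 'contact_force': array([ 0.28685259, -0.62437962,  0.64949448]), 'wrist_torque': array([ 0.03906466, -0.00636547,  0.04375767]), 'finger_gap': 1.0002261363374174}
side 377.47444112281545 377.47444112281545 319.479868304944 203.4523149010219 [[-0.69275691 -0.36459184  0.62222235  0.17725098]
 [-0.72104595  0.3662435  -0.58818231  0.42928919]
 [-0.01343842 -0.85611827 -0.51660519  0.48991122]
 [ 0.          0.          0.          1.        ]]
pin_left [(0.93, [225, 300])]
pin_right [(0.72, [328, 237])]
guard_handle [(0.84, [277, 254])]
guard [(0.7, [279, 273
[... 927 characters left out ...]
144])]
jar [(0.61, [393, 146])]
panel [(0.63, [243, 213])]
key_round_top [(0.37, [393, 230])]
key_oblong_top []
key_cross_top []
key_triangle_top []
key_square_top []
wrist 357.6974088668652 357.6974088668652 318.9294009484897 197.27838177298577 [[ 9.99999959e-01 -2.39487318e-04  1.57237816e-04  8.90585705e-04]
 [ 1.78912668e-04  9.50690863e-01  3.10140052e-01 -7.92210659e-02]
 [-2.23759164e-04 -3.10140011e-01  9.50690866e-01 -1.42883487e-01]
 [ 0.00000000e+00  0.00000000e+00  0.00000000e+00  1.00000000e+00]]
pin_left []
pin_right []
guard_handle []
guard []
hob []
board []
pot []
tin []
jar []
panel []
key_round_top []
key_oblong_top []
key_cross_top []
key_triangle_top []
key_square_top []
```

View pics/a_side.png

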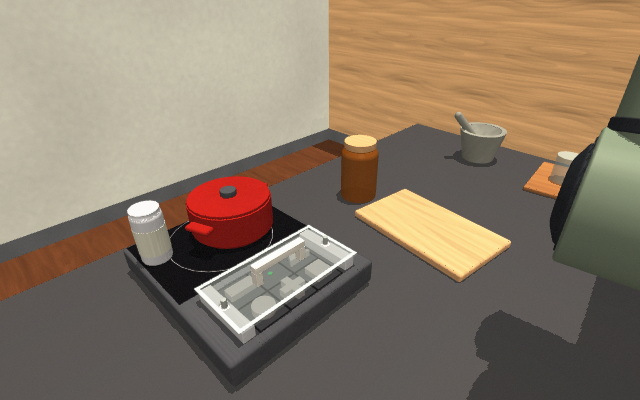

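View pics/a_top.png

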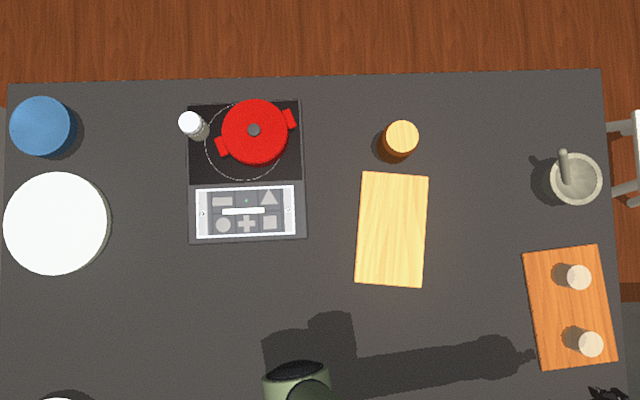

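```bash
cat > h.py <<'E'
from cell import *
import numpy as np, cv2
from scipy.spatial.transform import Rotation as R
def ray(f,uv,z,T=None):
    T=np.array(f["cam_to_world"]) if T is None else T
    d=T[:3,:3]@np.array([(uv[0]-f["cx"])/f["fx"],(uv[1]-f["cy"])/f["fy"],1.])
    o=T[:3,3]; return o+d*(z-o[2])/d[2]
def proj(f,p,T=None):
    T=np.array(f["cam_to_world"]) if T is None else T
    c=T[:3,:3].T@(np.array(p,float)-T[:3,3]); return np.array([f["cx"]+f["fx"]*c[0]/c[2],f["cy"]+f["fy"]*c[1]/c[2]])
def down(phi): # jaw axis (tool x) at angle phi in world
    x=np.array([np.cos(phi),np.sin(phi),0]);z=np.array([0,0,-1.]);y=np.cross(z,x)
    return R.from_matrix(np.c_[x,y,z]).as_rotvec()
def wrist():
    s=get_state();f=grab_frame("wrist")
    W=np.eye(4);W[:3,:3]=R.from_rotvec(s["eef_rot"]).as_matrix();W[:3,3]=s["position"]
    return f,W@np.array(f["T_tool_cam"])
def save(f,n): cv2.imwrite(f"pics/{n}.png",np.ascontiguousarray(f["img"][:,:,::-1]))
E
python3 - <<'E'
from h import *
t=grab_frame("top");s=grab_frame("side")
for n,uv,z in [("pl",(200,209),.093),("pr",(287,212),.093),("h",(243,213),.0935+.019),("board",(392,230),.0),("pot",(260,138),.055),("tin",(198,128),.055),("jar",(393,146),0)]: print(n,ray(t,uv,z).round(4))
for n,uv,z in [("pl",(225,300),.093),("pr",(328,237),.093),("h",(277,254),.112),("board",(427,232),0.),("pot",(235,227),.055),("tin",(157,257),.055),("jar",(357,194),0)]: print(n,ray(s,uv,z).round(4))
cv2.imwrite("pics/top2.png",cv2.resize(t["img"][90:310,170:450,::-1],None,fx=2.8,fy=2.7,interpolation=cv2.INTER_CUBIC))
E
```

```text
pl [0.5706 0.2641 0.093 ]
pr [0.5572 0.0529 0.093 ]
h [0.5568 0.157  0.1125]
board [ 0.507 -0.215  0.   ]
pot [0.7494 0.1192 0.055 ]
tin [0.7797 0.2765 0.055 ]
jar [ 0.7292 -0.2274  0.    ]
pl [0.558  0.2591 0.093 ]
pr [0.5616 0.0465 0.093 ]
h [0.5681 0.1544 0.112 ]
board [ 0.5099 -0.2119  0.    ]
pot [0.756  0.1194 0.055 ]
tin [0.7748 0.2739 0.055 ]
jar [ 0.7323 -0.2309  0.    ]
```

View pics/top2.png

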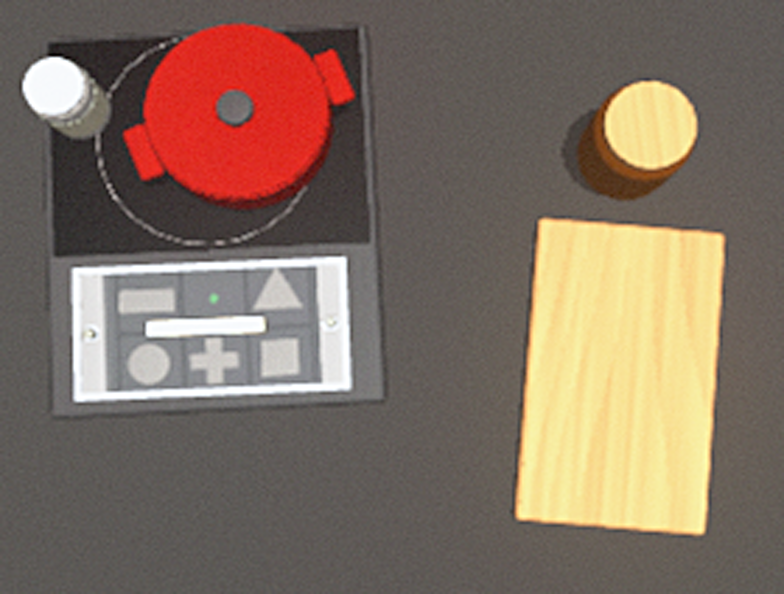

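The top view shows the hob at left with a green lamp in the blank place. The far row, left to right, is oblong, blank, triangle, and the near row is round, cross, square. The handle sits at about (243,212) and the board at about (392,230), right of the hob, with the jar beyond its far end. Next I'll take closer wrist views of the board and the hob.

```bash
python3 - <<'E'
from h import *
for k in range(4):
    for p in ([.56,.156,.2],[.507,-.213,.2]):
        q=ik(p,down(.06+k*np.pi/2)); print(k,None if q is None else q.round(2))
movep([.48,-.213,.40],down(np.pi/2))
f,T=wrist();save(f,"w_board");np.save("wb.npy",T)
print(tip_of("wrist","board")[:1])
movep([.56,.10,.38],down(np.pi/2))
f,T=wrist();save(f,"w_hob");np.save("wh.npy",T)
for n in ("pin_left","pin_right","guard_handle","panel"):
    z={"p":.093,"g":.112}[n[0]] if n!="panel" else .055
    print(n,[(round(float(d["score"]),2),np.round(d["centre"]),ray(f,d["centre"],z,T).round(4)) for d in tip_of("wrist",n)[:2]])
print(get_state()["clock"])
E
```

```text
0 [ 0.14  0.41 -0.16  1.01  0.    1.66]
0 [-0.53  0.35 -0.24  0.98  0.    0.98]
1 [ 0.14  0.41 -0.16  1.01  0.    0.08]
1 [-0.53  0.35 -0.24  0.98  0.   -0.59]
2 [ 0.14  0.41 -0.16  1.01  0.   -1.49]
2 [-0.53  0.35 -0.24  0.98  0.   -2.16]
3 [ 0.14  0.41 -0.16  1.01  0.   -3.06]
3 [-0.53  0.35 -0.24  0.98  0.    2.55]
[{'centre': [318.6, 156.5], 'score': 0.78}]
pin_left [(0.58, array([451., 150.]), array([0.5611, 0.2578, 0.093 ]))]
pin_right [(0.56, array([279., 152.]), array([0.5634, 0.0493, 0.093 ]))]
guard_handle [(0.6, array([372., 158.]), array([0.5662, 0.1602, 0.112 ]))]
panel []
5.85
```

View pics/w_board.png

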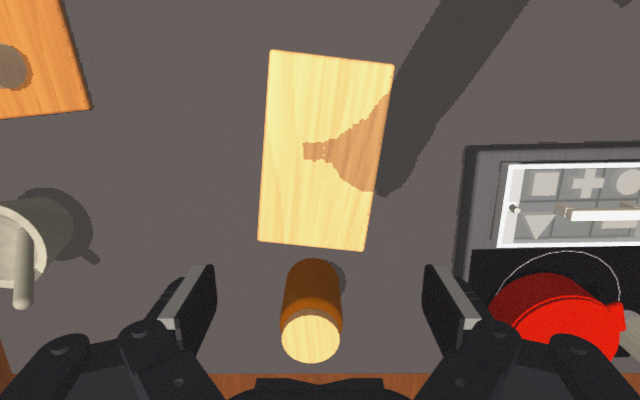

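View pics/w_hob.png

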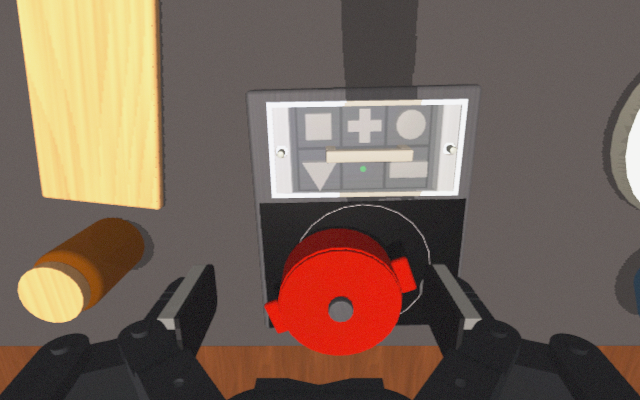

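The wrist views show the board corners at about (271,51), (393,66), (364,250) and (258,241). The guard corners are at about (266,101), (467,98), (460,196) and (271,199), and the handle runs from (327,156) to (412,155). I'll fit both rectangles in metric coordinates.

```bash
python3 - <<'E'
from h import *
def fit(f,T,m,z):
    c=max(cv2.findContours(m.astype(np.uint8),cv2.RETR_EXTERNAL,cv2.CHAIN_APPROX_NONE)[0],key=cv2.contourArea)
    P=np.array([ray(f,p[0],z,T)[:2] for p in c],np.float32)*1000
    return cv2.minAreaRect(P),len(c)
def rd(n): return cv2.imread(f"pics/{n}.png")
f=grab_frame("wrist")
a=rd("w_board");T=np.load("wb.npy");h=cv2.cvtColor(a,cv2.COLOR_BGR2HSV)
m=(h[...,1]>70)&(h[...,0]>8)&(h[...,0]<35)&(h[...,2]>90)
m2=np.zeros_like(m);m2[30:256,230:420]=m[30:256,230:420]
print("board w",fit(f,T,m2,.018))
a=rd("w_hob");T=np.load("wh.npy");h=cv2.cvtColor(a,cv2.COLOR_BGR2HSV)
m=(h[...,2]>225)&(h[...,1]<60)
m2=np.zeros_like(m);m2[80:215,255:480]=m[80:215,255:480]
print("guard w",fit(f,T,m2,.082))
cv2.imwrite("pics/m.png",m2*255)
m=(h[...,2]>150)&(h[...,1]>18)&(h[...,1]<90)
m2=np.zeros_like(m);m2[135:172,310:430]=m[135:172,310:430];m2=cv2.morphologyEx(m2.astype(np.uint8),cv2.MORPH_OPEN,np.ones((3,3)))
print("handle",fit(f,T,m2,.119))
# top
t=grab_frame("top");T=np.array(t["cam_to_world"]);a=cv2.imread("pics/a_top.png");h=cv2.cvtColor(a,cv2.COLOR_BGR2HSV)
m=(h[...,2]>225)&(h[...,1]<60);m2=np.zeros_like(m);m2[180:242,190:300]=m[180:242,190:300]
print("guard t",fit(t,T,m2,.082))
m=(h[...,1]>70)&(h[...,0]>8)&(h[...,0]<35)&(h[...,2]>120);m2=np.zeros_like(m);m2[166:295,345:440]=m[166:295,345:440]
print("board t",fit(t,T,m2,.018))
for n in ("pot","tin","jar"): print(n,tip_of("top",n)[:1])
E
```

```text
board w (((510.76873779296875, -212.49932861328125), (174.8193359375, 288.76556396484375), 83.3558120727539), 606)
guard w (((563.0562133789062, 155.3697509765625), (120.096923828125, 240.45008850097656), 0.7945600152015686), 575)
handle (((561.5045166015625, 155.53802490234375), (99.50068664550781, 16.215309143066406), 89.92706298828125), 194)
guard t (((562.5328369140625, 156.73043823242188), (120.72057342529297, 240.82261657714844), 0.8571751713752747), 289)
board t (((511.17559814453125, -210.97119140625), (176.1186981201172, 291.2705078125), 83.42729187011719), 355)
pot [{'centre': [260.4, 139.0], 'score': 0.89}]
tin [{'centre': [202.2, 129.3], 'score': 0.7}]
jar [{'centre': [392.0, 144.8], 'score': 0.88}][ WARN:0@1.074] global loadsave.cpp:1063 imwrite_ Unsupported depth image for selected encoder is fallbacked to CV_8U.
```

```bash
python3 - <<'E'
import cv2
a=cv2.imread("pics/w_hob.png")[80:220,240:500];cv2.imwrite("pics/c.png",cv2.resize(a,None,fx=3,fy=3,interpolation=cv2.INTER_CUBIC))
E
```

```text
(no output)
```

View pics/c.png

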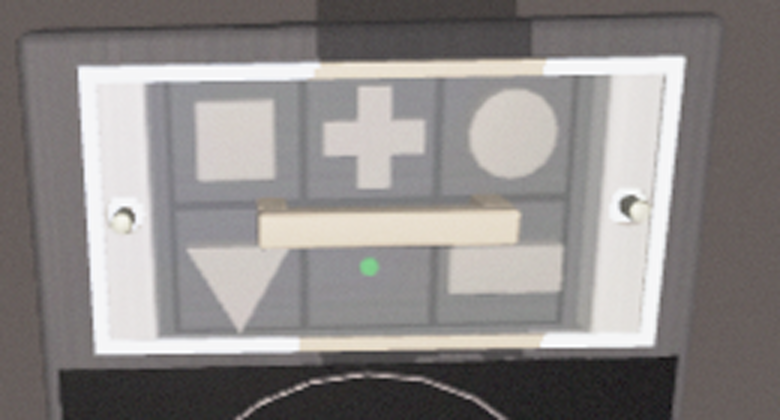

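```bash
python3 - <<'E'
from h import *
r=down(np.radians(.8))
movep([.5625,.156,.2],r)
print(move_l([.5625,.156,.094],velocity=.12,until_force=10))
grab(60); s=get_state();print("gap",s["finger_gap"],s["position"],s["contact_force"],s["clock"])
z0=s["position"][2]
move_l([.5625,.156,.125],velocity=.05)
s=get_state();print(s["position"],s["contact_force"],s["wrist_torque"])
move_l([.5625,.156,.245],velocity=.12)
s=get_state();print(s["position"],s["contact_force"],s["wrist_torque"],s["finger_gap"],s["clock"])
f=grab_frame("side");save(f,"lift")
E
```

```text
False
gap 0.15119194378847464 [0.56272355 0.15603442 0.09430241] [-0.59919165  0.72719089  1.67996224] 9.25
[0.56237688 0.15598932 0.12494914] [ 0.03727274 -0.6534744  -2.9461912 ] [-0.00468824  0.00640526 -0.02388803]
[0.56194406 0.1559015  0.24406522] [-1.26605242  0.03557544 -2.38385807] [-0.00710309  0.00271227  0.01464783] 0.14878385063299493 11.1667
```

View pics/lift.png

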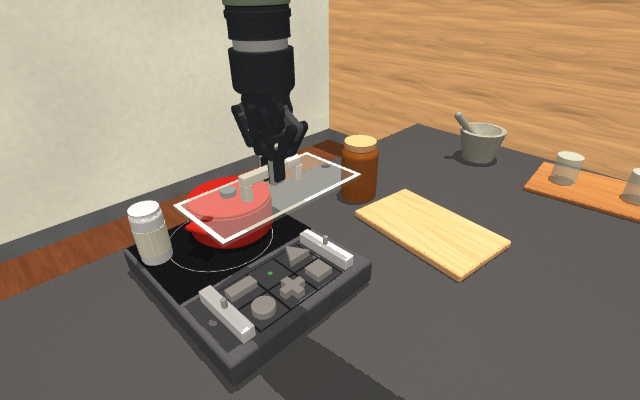

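The guard is lifted clear and level, and the five keys are exposed around (265,285). Next I carry it to the board.

```bash
python3 - <<'E'
from h import *
r=down(np.radians(83.4))
b=[.511,-.2115]
movep(b+[.245],r)
s=get_state();print(s["position"],s["finger_gap"],s["clock"])
move_l(b+[.06],velocity=.12)
hit=move_l(b+[.031],velocity=.03,until_force=5)
s=get_state();print(hit,s["position"],s["contact_force"],s["clock"])
f=grab_frame("side");save(f,"place")
E
```

```text
[ 0.51111302 -0.21107469  0.24488545] 0.14844762102216624 13.05
True [ 0.51071083 -0.21133297  0.03528182] [-0.6045124  -0.44079644  5.32983138] 15.5167
```

View pics/place.png

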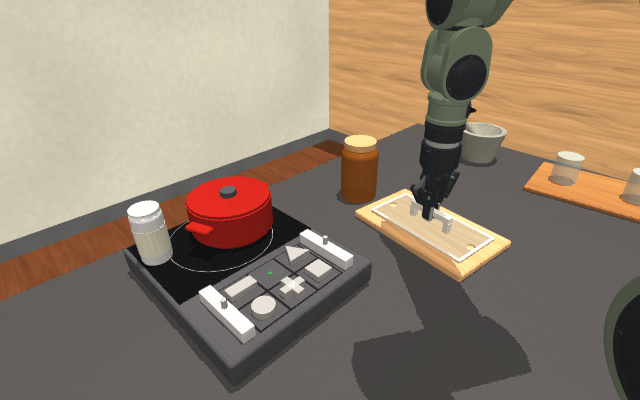

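The guard rests flat inside the board's edges at about (432,228). Now release it, then look at the bare keys.

```bash
python3 - <<'E'
from h import *
let_go()
p=list(get_state()["position"]);move_l([p[0],p[1],.16],velocity=.15)
movep([.555,.13,.30],down(np.radians(90.8)))
grab(30)
f,T=wrist();save(f,"keys");np.save("wk.npy",T)
for n,z in (("pin_left",.093),("pin_right",.093),("key_round_top",.069),("key_oblong_top",.069),("key_cross_top",.069),("key_triangle_top",.069),("key_square_top",.069)):
    print(n,[(round(float(d["score"]),2),np.round(d["centre"]),ray(f,d["centre"],z,T).round(4)) for d in tip_of("wrist",n)[:2]])
g=grab_frame("top");save(g,"top3")
print(get_state()["clock"],get_state()["finger_gap"])
E
```

```text
pin_left [(0.95, array([448., 170.]), array([0.5594, 0.2585, 0.093 ]))]
pin_right [(0.97, array([238., 172.]), array([0.5636, 0.048 , 0.093 ]))]
key_round_top [(0.89, array([400., 139.]), array([0.532 , 0.2137, 0.069 ])), (0.38, array([289., 143.]), array([0.5375, 0.0977, 0.069 ]))]
key_oblong_top [(0.64, array([394., 195.]), array([0.593 , 0.2116, 0.069 ]))]
key_cross_top []
key_triangle_top [(0.6, array([291., 193.]), array([0.5931, 0.0993, 0.069 ]))]
key_square_top [(0.73, array([395., 192.]), array([0.5906, 0.2128, 0.069 ]))]
19.85 -0.0019962566199053663
```

View pics/keys.png

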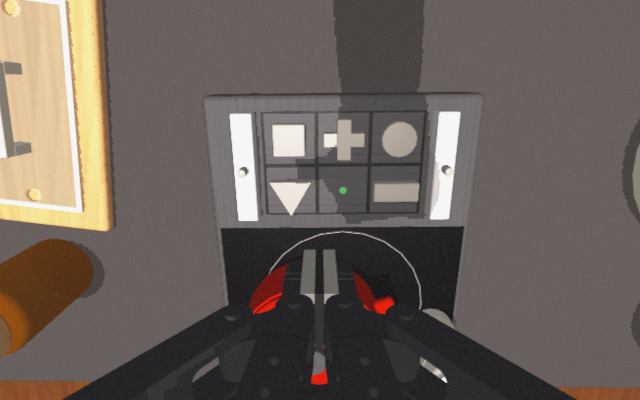

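View pics/top3.png

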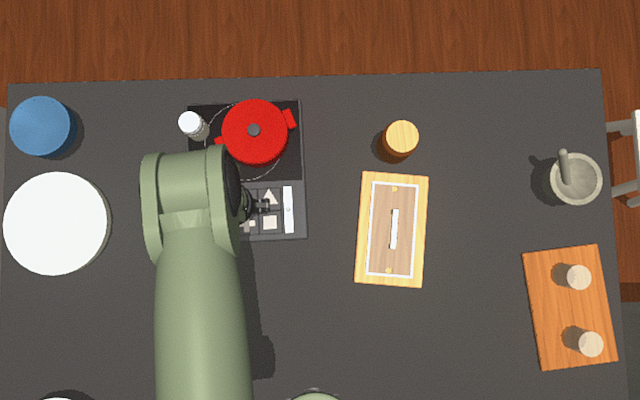

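The top view shows the guard well inside the board: rectangle from (371,181) to (415,278), handle at (394,229). Keys and pins give the panel centre at about (0.562, 0.1545) with 1° yaw. Next I press the keys.

```bash
python3 - <<'E'
from h import *
c=np.array([.562,.1545]);y=np.radians(1);M=np.array([[np.cos(y),-np.sin(y)],[np.sin(y),np.cos(y)]])
r=down(np.radians(91))
for i,(n,o) in enumerate((("round",(-.029,.058)),("oblong",(.029,.058)),("cross",(-.029,0)),("triangle",(.027,-.058)))):
    p=list(c+M@np.array(o))
    if i==0: movep(p+[.1],r)
    else: move_l(p+[.095],velocity=.12)
    move_l(p+[.074],velocity=.08); sleep(.1)
    hit=move_l(p+[.058],velocity=.02,until_force=10)
    s=get_state();print(n,hit,s["position"].round(4),s["contact_force"].round(1),s["clock"])
    sleep(.15)
    g=grab_frame("side");save(g,"press_"+n)
    move_l(p+[.095],velocity=.08); sleep(.2)
E
python3 - <<'E'
import cv2,numpy as np
I=[cv2.resize(cv2.imread(f"pics/press_{n}.png")[210:370,150:390],None,fx=1.6,fy=1.6) for n in("round","oblong","cross","triangle")]
cv2.imwrite("pics/presses.png",np.vstack([np.hstack(I[:2]),np.hstack(I[2:])]))
E
```

```text
round True [0.5323 0.2121 0.063 ] [-1.4 -0.3  6.4] 21.9
oblong True [0.5904 0.2131 0.0631] [-1.1  0.2  4.7] 24.6083
cross True [0.5334 0.1541 0.063 ] [-1.3  0.6  6.3] 27.5167
triangle True [0.5904 0.097  0.0631] [-0.3 -0.2  5.8] 30.4083
```

View pics/presses.png

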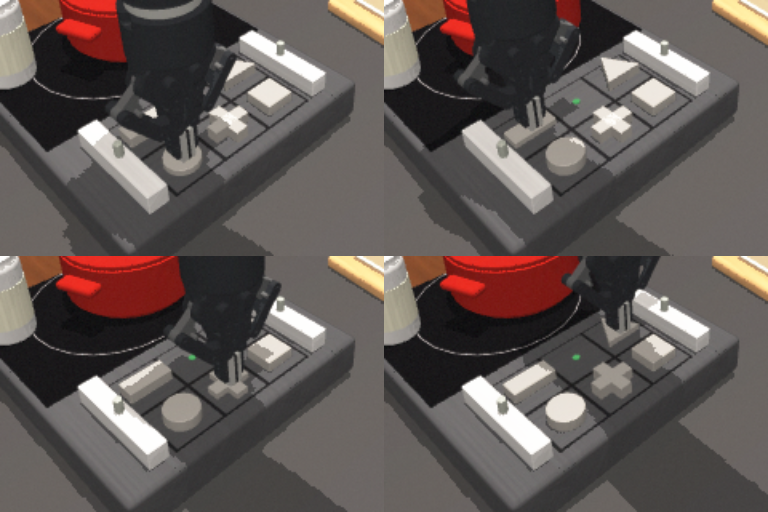

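Each of the four frames shows the fingertips on the right key only, stopping at z = 0.063 m, which is full travel. Next I retreat and check the scene.

```bash
python3 - <<'E'
from h import *
p=get_state()["position"];move_l([p[0],p[1],.2],velocity=.15)
movep([.32,-.05,.3],down(np.radians(91)))
save(grab_frame("top"),"end_top");save(grab_frame("side"),"end_side")
for n in ("pot","tin","jar"): print(n,[d["centre"] for d in tip_of("top",n)[:1]],[d["centre"] for d in tip_of("side",n)[:1]])
print(get_state()["clock"],get_state()["contact_force"])
a=cv2.imread("pics/a_top.png");b=cv2.imread("pics/end_top.png")
cv2.imwrite("pics/cmp.png",cv2.resize(np.hstack([a[90:300,170:450],b[90:300,170:450]]),None,fx=1.42,fy=1.42))
E
```

```text
pot [[258.3, 137.3]] [[233.7, 228.8]]
tin [[200.4, 132.4]] [[157.9, 254.0]]
jar [[392.2, 142.5]] [[361.2, 195.0]]
33.8417 [-0.95104857 -0.88844114 -0.38468172]
```

View pics/cmp.png

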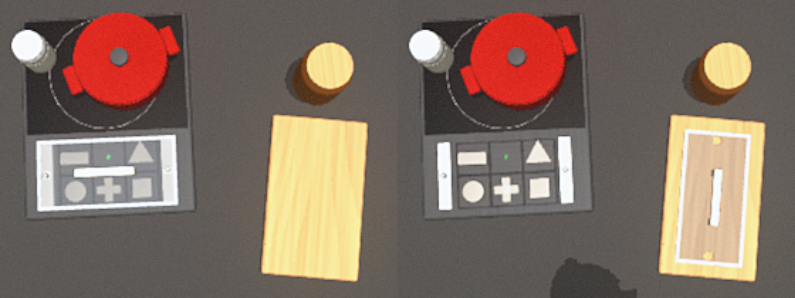

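View pics/end_side.png

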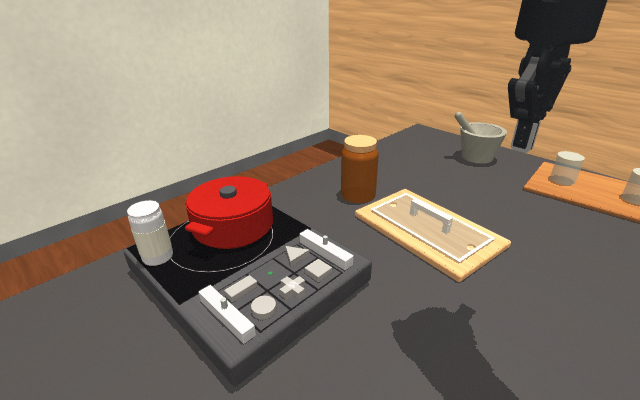

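The guard lies centred on the board, handle up. The keys are all up, the pot, tin and jar look unmoved, and the robot is clear.

```bash
python3 -c "
from cell import *
sign_off();print(get_state()['clock'])"
```

```text
the job is handed in; nothing more can be done
the job is handed in; nothing more can be done
```

The job is done and handed in at about 34 s of the 59 s allowed; no verdict was reported.

- **Guard:** I lifted it straight off the two pins and laid it flat, handle up and lengthways on the board. The last pictures show it inside the board's edges on all sides.
- **Keys:** I pressed round, oblong, cross and triangular in that order. Each press stopped against the end of travel at a fingertip height of about 63 mm, which is 6 mm down. I lifted clear between presses, and all keys look up in the last pictures. The square key was not touched.
- **Pot, tin and jar:** before-and-after pictures look the same. The networks' positions for them differ by up to about 4 pixels, about what they vary by from call to call.
- **Other disagreements:** the networks did not find the cross key in the close-up and once reported the oblong key as the square one. I took the layout from the pictures and the key positions from the panel geometry. The measured key points agreed with that geometry to about 3 mm.

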